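# Battery hold-down bar, then hold the terminal guard open

## Robot

A 7-joint arm with a two-finger parallel gripper is mounted at the origin on the work surface. World frame = base frame: x ahead of the robot, y to its left, z up, the work surface at z = 0. Lengths are in m, angles in rad, forces in N, time in s.
With the tool pointing down it reaches from about 0.4 to 0.875 m from the base axis. Payload 19.3 kg.
Tool frame: the origin (TCP) lies at the very end of the fingers, on their centre line; the grasp point (between the pads) lies 19 mm behind it (ctrl.hold_point_z is the distance from the TCP to the grasp point, in m); z points along the fingers, y is the direction in which the jaws open and shut (so a half turn about z gives the same grasp; the last joint's range is limited). The gripper opens to 85 mm and grips with 20 to 120 N. Pads are 22 mm wide; open, the fingers measure 114 mm over their backs; the gripper's body (76 mm by 85 mm) begins 54 mm behind the grasp point. The pads swing forward as they close: fully open they stand 13 mm farther back than shut.
Start: joints at [1.076, 0.521, -0.036, 1.599, 0.021, 1.021, -0.113], TCP at [0.258, -0.569, 0.231] pointing down, gripper open.
Joint ranges: [-2.91, 2.91], [-0.3, 2.13], [-1.5, 1.42], [0.17, 2.43], [-1.26, 4.41], [0.16, 1.93], [-2.52, 2.52]. Speed limits (rad/s): [1.89, 1.89, 2.39, 2.39, 3.01, 3.01, 3.01].

## Interface

Orientations are given as [roll, pitch, yaw] about the fixed x, y, z axes, in that order (R = Rz(yaw) Ry(pitch) Rx(roll)).
In Python, from plant import ctrl gives the robot as it stands. The module is installed in compiled form; this text tells all that it offers.
- The arm moves only by the shell command python3 -m pendant 'ROWS' [OPENING] [FORCE]. ROWS is JSON, one flat list of numbers, 4 for each row, row after row: the shift along the tool's x, y, z in cm, then the turn about the tool's z in degrees. A call has 1 to 5 rows; each row shifts and turns the pose as measured when the row begins, along the tool's axes as they then stand; what a row does not reach is not made up. A row lasts 1/10 s, in which the tool goes at most 50 mm and 8.59 degrees, less where a joint would pass 70% of its speed; a pose out of reach is approached as far as the arm can. A call with a gripper value outside its range is refused whole. OPENING is the opening, from 0 (shut) to 1 (fully open), set as the call begins (- or left out, the last holds). The fingers move at their own pace and stop on an object; FORCE is the grip in N (left out, the last holds). Time passes only in rows, so rows that do not move let the fingers close. It gives the time, the measured TCP pose, the force and the opening at its end, in the units of the state.
- ctrl.get_obs(): the state, without advancing time (a new reading comes with each control period).
- ctrl.camera(name): name is "side" or "top"; returns a dict with "image" (480x640x3 uint8, red, green, blue), "camera_matrix" (3x3 intrinsics, pixels), "xyz" and "rotation" of the camera in the world. Camera axes: x right, y down, z forward; pixel columns grow to the right and rows downward; lengths in m; the calibration is good to about 2 mm. A picture is of the moment at which its call begins. There is no depth.
- ctrl.hand_in(): hands the job in, once; it reports no verdict.
The state is a dict: "clock": time; "qpos": joint angles; "qd": joint speeds; "joint_efforts": joint torques, N m; "ee_pos": TCP position; "ee_rot": TCP orientation; "ft_force": force on the tool from outside, world axes, zero at the start; "moment": the same for the moment, N m; "opening": opening from 0.0 (shut) to 1.0 (fully open).
Only numpy, scipy, OpenCV 4.12 (cv2) and the standard library are available. Lean on these libraries where they do the work, as an engineer would, in place of code of your own. Each camera call takes 0.05 s, during which the arm holds its last target.

## Task

The new battery stands in its bay of the back-up unit: set the loose steel hold-down bar down, without dropping it, across the battery on the seats of its two brackets, between the cheeks and centred, and let go of it. Then take the handle of the sprung terminal guard beside it, swing the guard up to 60 degrees from shut and hold it still there so that I can connect the leads: it springs shut if let go, so finish while still holding it. Leave the meter, the tape and the screwdriver where they lie.

Things in the scene. Friction and masses are not known exactly. Their poses are not given: they have to be found in the camera images.
- unit: Battery back-up unit, fixed on the bench: steel tray 240 (x) x 300 (y) mm, rim 18 mm high. Origin: centre of its underside; x front to rear, y to the left, z up; front roughly towards the robot, yaw up to 0.25 rad. Left half: battery and its two brackets. Right half: grey terminal compartment under the guard, 128 mm wide, front wall at x -22 mm; ahead of it only the low tray.
- battery_top (a point): Middle of the top of the black block battery, 151 (unit x) x 65 (unit y) mm, 98 mm above the bench. A 3 mm rubber strip crosses the top here, between the brackets.
- saddle_left (a point): Middle of the seat of the left bracket (a folded steel upright beside the battery's left long side): flat, 30 mm long along unit y, 103 mm above the bench, between two upturned cheeks 34 mm apart in unit x that rise 12 mm above the seat.
- saddle_right (a point): The same for the right bracket, on the battery's right side, 107 mm from the left one.
- saddle_mid (a point): Midway between the two seats, at seat height (103 mm above the bench), over the middle of the battery; axes as the unit's. The seated bar has its underside centre here and its length along unit y.
- bar: Loose hold-down bar: plain steel channel 140 long (its x) x 24 wide (its y) x 18 mm high, flat side up, open side down, about 0.13 kg, alike either way round. Origin: centre of its underside; z up. Starts flat on the bench to the left or right of the unit. Seated, it has 5 mm play to each cheek and 2 mm above the rubber strip.
- guard: Terminal guard: grey sheet-steel cover 132 (x) x 136 (y) x 3 mm, edges turned down 12 mm, about 0.33 kg, hinged along its rear edge. Origin: on the hinge axis, mid-width, 79 mm above the bench; y along the hinge; x and z turn with the guard. Shut it is level, axes as the unit's; its front edge is at guard x -132 mm.
- guard_handle (a point): Middle of the guard's handle, a round steel bar 12 mm thick, 80 mm clear between its arms, parallel to the hinge, in the guard's plane, 175 mm from the hinge axis, with 37 mm clear to the guard's front edge. Shut: 79 mm above the bench, space below. Can be pinched from above, a finger in front and one behind; it may turn between the fingers as the guard swings.
- guard_hinge (a joint): Opening angle of the guard in rad: 0 shut, growing as the handle rises and moves to the rear; 60 degrees is 1.047; stop at 1.75. A spring and the guard's weight press it shut all the way; about 2 to 3.5 N at the handle holds it up.
- meter: Grey handheld multimeter 150 x 74 x 32 mm lying on the bench, on the side of the unit where the bar is not. Origin: centre of its underside. Leave alone.
- tape: Blue roll of tape, 100 mm across, 24 mm high, flat on the bench to the rear left of the unit. Origin: centre of its underside. Leave alone.
- driver: Screwdriver about 190 mm long lying on the bench to the rear right of the unit. Leave alone.
Not all that is in view belongs to the job. What is meant by the bar is not turquoise, and is the smaller of those in its own colour.

How it is judged:
By the outcome, as a careful person would: the job done as asked, in the order asked, and still so for the second after the job is handed in, while the arm keeps its last pose, push and grip.
It also fails if it takes over 56 s, if anything falls off the work surface, if the arm or the gripper's body presses on something with over 40 N, if the wrist force passes 120 N, or if a joint passes its speed limit or range.

## Working session

There is one attempt and no reset: what is moved stays moved. The work goes in short steps, Python scripts to look and compute and a shell command to move; the robot and the scene stay as the last step left them, time stands still between calls to the robot, and variables do not carry over. Pictures are saved under pics/ and viewed, and the job is handed in when it is done.

```bash
mkdir -p pics; ls; python3 - <<'E'
from plant import ctrl
import cv2
o=ctrl.get_obs(); print({k:(v if not hasattr(v,'round') else v.round(3)) for k,v in o.items()}, ctrl.hold_point_z)
for n in ("side","top"):
    c=ctrl.camera(n); cv2.imwrite(f"pics/{n}0.png",c["image"][:,:,::-1]); print(n,c["camera_matrix"],c["xyz"],c["rotation"])
E
```

```text
pics
{'clock': 0.0, 'qpos': array([ 1.076,  0.522, -0.036,  1.6  ,  0.021,  1.021, -0.113]), 'qd': array([-0.   , -0.001,  0.001,  0.   ,  0.001,  0.   , -0.   ]), 'joint_efforts': array([ 1.0000e-03, -9.2711e+01,  1.9800e+00, -3.6993e+01,  1.8000e-02,
        8.0000e-03, -0.0000e+00]), 'ee_pos': array([ 0.257, -0.569,  0.231]), 'ee_rot': array([-3.14 ,  0.   ,  0.425]), 'ft_force': array([-0.195, -0.18 , -0.015]), 'moment': array([0.015, 0.014, 0.03 ]), 'opening': 1.001971124972866} 0.0187
side [[468.91738023   0.         325.02025858]
 [  0.         468.91738023 237.33913823]
 [  0.           0.           1.        ]] [0.15743085 0.41464706 0.76420658] [-2.40445213 -0.01929604 -2.31043977]
top [[505.71332562   0.         318.14472022]
 [  0.         505.71332562 232.53326093]
 [  0.           0.           1.        ]] [ 0.4490701 -0.011862   1.3563243] [-3.01383866  0.00530055 -1.54963038]
```

View pics/top0.png

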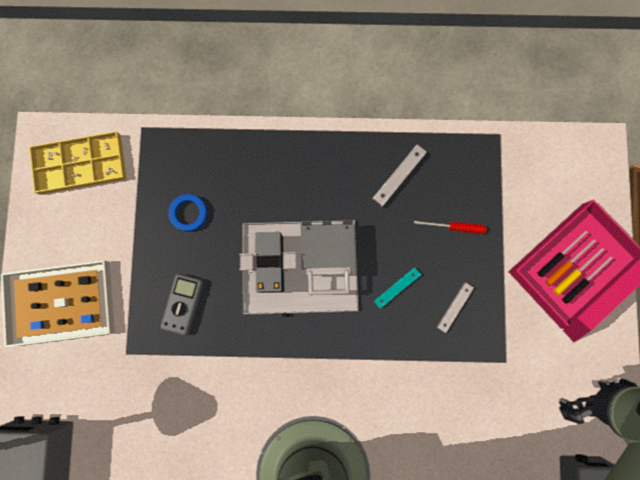

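View pics/side0.png

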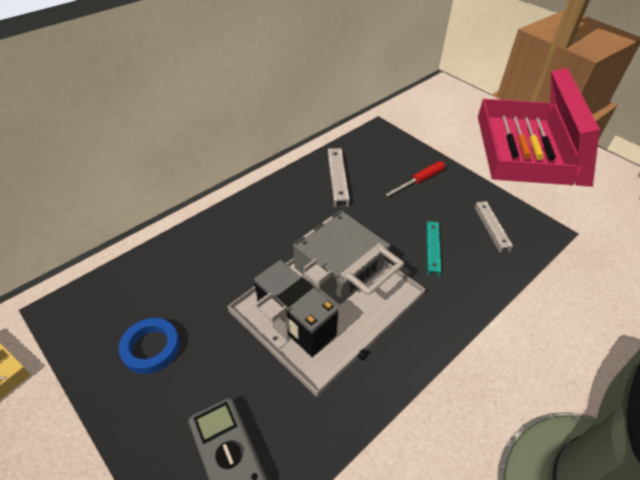

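The target bar is the smaller light one at top-view (456,307). The longer light one at (400,175) and the turquoise one at (398,288) are decoys. The unit is centred at about (300,267), and the guard handle is near (328,292).

```bash
cat > h.py <<'E'
from plant import ctrl
import cv2, numpy as np
from scipy.spatial.transform import Rotation as R
def cam(n,save=None):
    c=ctrl.camera(n); c["R"]=R.from_euler("xyz",c["rotation"]).as_matrix() if np.ndim(c["rotation"])==1 else c["rotation"]
    if save: cv2.imwrite(f"pics/{save}.png",c["image"][:,:,::-1])
    return c
def ray(c,p):
    K=c["camera_matrix"]; d=c["R"]@np.linalg.inv(K)@np.array([p[0],p[1],1.]); return d/np.linalg.norm(d)
def onz(c,p,z):
    d=ray(c,p); o=np.array(c["xyz"]); return o+d*(z-o[2])/d[2]
def proj(c,X):
    v=c["R"].T@(np.asarray(X,float)-c["xyz"]); v=c["camera_matrix"]@v; return v[:2]/v[2]
def tri(c1,p1,c2,p2):
    d1,d2=ray(c1,p1),ray(c2,p2); o1,o2=np.array(c1["xyz"]),np.array(c2["xyz"])
    s=np.linalg.lstsq(np.c_[d1,-d2],o2-o1,rcond=None)[0]
    a,b=o1+s[0]*d1,o2+s[1]*d2; return (a+b)/2,np.linalg.norm(a-b)
def crop(c,x,y,w,h,s,name):
    im=cv2.resize(c["image"][y:y+h,x:x+w],None,fx=s,fy=s,interpolation=cv2.INTER_CUBIC); cv2.imwrite(f"pics/{name}.png",im[:,:,::-1])
E
python3 - <<'E'
from h import *
t=cam("top");s=cam("side")
crop(t,230,210,140,110,5,"tc1"); crop(s,220,200,220,200,3,"sc1")
for c,(x0,y0,x1,y1) in ((t,(430,270,485,345)),(s,(465,195,520,257))):
    im=c["image"][y0:y1,x0:x1].astype(int); m=(im.min(2)>95).astype(np.uint8)
    cs,_=cv2.findContours(m,0,1); k=max(cs,key=cv2.contourArea)
    k=k+np.array([x0,y0]); r=cv2.minAreaRect(k); print(r,cv2.contourArea(k))
    if c is t:
        P=np.array([onz(c,q[0],0.018)[:2] for q in k],np.float32)*1000
        print("mm rect",cv2.minAreaRect(P))
        b=cv2.boxPoints(cv2.minAreaRect(P));print(b)
E
```

```text
((454.949462890625, 307.2808837890625), (11.235976219177246, 53.953887939453125), 32.0053825378418) 545.0
mm rect ((431.466064453125, -363.10906982421875), (28.730506896972656, 141.9505615234375), 57.646759033203125)
[[ 363.82126 -337.2628 ]
 [ 483.7361  -413.22586]
 [ 499.11087 -388.95535]
 [ 379.196   -312.99228]]
((492.9384765625, 224.89231872558594), (55.56755447387695, 14.38802719116211), 60.2551155090332) 671.5
```

View pics/tc1.png

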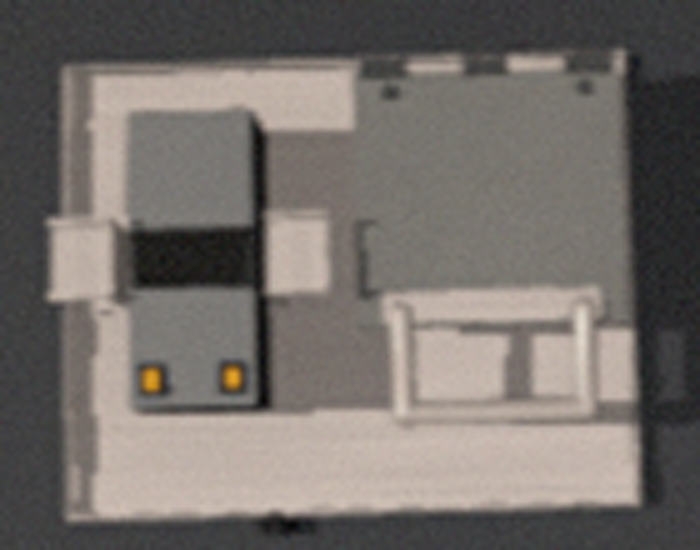

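View pics/sc1.png

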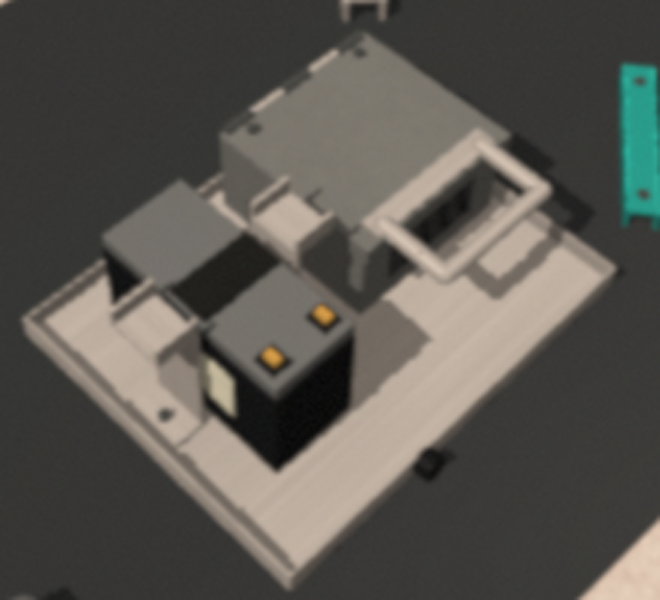

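The top crop shows the left seat centred at about (247,262) and the right seat at about (289,261). The handle bar is at about (330,292) and the tray corners are clear. Next I check these against the given sizes.

```bash
python3 - <<'E'
from h import *
t=cam("top");s=cam("side")
T=lambda x,y:(230+x/5-.4,210+y/5-.4); S=lambda x,y:(220+x/3-.33,200+y/3-.33)
def pr(n,v): print(n,np.round(np.array(v)*1000,1))
C={}
for n,p in dict(RL=(63,66),RR=(627,50),FR=(640,505),FL=(68,520)).items(): C[n]=onz(t,T(*p),.018); pr(n,C[n])
for n,p in dict(RL=(24,320),FR=(616,268),FL=(290,585)).items(): pr("side"+n,onz(s,S(*p),.018))
u=(C["RL"]+C["RR"]-C["FL"]-C["FR"]);print("yaw",np.arctan2(u[1],u[0]))
v=(C["RL"]+C["FL"]-C["RR"]-C["FR"]);print("yaw",np.arctan2(-v[0],v[1]), np.linalg.norm(u)/2,np.linalg.norm(v)/2); pr("centre",sum(C.values())/4)
# seats: corners
L=[onz(t,T(*p),.103) for p in ((50,222),(117,219),(119,298),(50,300))]; Rr=[onz(t,T(*p),.103) for p in ((266,212),(330,210),(330,293),(266,297))]
for n,a in (("L",L),("R",Rr)):
    for q in a: pr(n,q)
    pr(n+"mean",np.mean(a,0))
d=np.mean(L,0)-np.mean(Rr,0); print(np.linalg.norm(d),np.arctan2(-d[0],d[1]))
pr("mid",(np.mean(L,0)+np.mean(Rr,0))/2)
# strip on battery z .098(+3)
B=[onz(t,T(*p),.098) for p in ((130,112),(250,110),(258,405),(135,410))]
for q in B: pr("bat",q)
pr("batm",np.mean(B,0))
for n,a,b in (("hL",(400,410),(447,272)),("hR",(596,408),(545,188))):
    P,e=tri(t,T(*a),s,S(*b)); pr(n,P); print(e); pr("z79",onz(t,T(*a),.079)); pr("s79",onz(s,S(*b),.079))
# bar in side view: ends
crop(s,460,190,70,75,8,"sbar"); crop(t,425,270,65,75,8,"tbar")
print([np.round(proj(s,(.4304,-.3648,z)),1) for z in (0,.018)])
E
```

```text
RL [642.9 202.7  18. ]
RR [657.7 -99.   18. ]
FR [ 417.1 -108.7   18. ]
FL [403.  190.4  18. ]
sideRL [639.8 203.8  18. ]
sideFR [ 417.2 -107.7   18. ]
sideFL [399.2 194.   18. ]
yaw 0.045657119403448354
yaw 0.048135222705713805 0.24050022786354552 0.3007099604247713
centre [530.2  46.4  18. ]
L [552.1 192.4 103. ]
L [554.3 159.1 103. ]
L [515.  156.6 103. ]
L [513.3 190.8 103. ]
Lmean [533.7 174.7 103. ]
R [559.3  85.1 103. ]
R [560.9  53.2 103. ]
R [519.7  52.1 103. ]
R [517.1  83.8 103. ]
Rmean [539.2  68.6 103. ]
0.10630532403120875 0.05239656246127114
mid [536.5 121.6 103. ]
bat [608.7 155.3  98. ]
bat [610.9  95.   98. ]
bat [463.9  86.5  98. ]
bat [460.2 147.3  98. ]
batm [535.9 121.   98. ]
hL [461.8  15.6  81.4]
0.0033064558398748305
z79 [463.1  16.7  79. ]
s79 [461.5  13.3  79. ]
hR [466.5 -81.6  76.6]
0.0005013140190299622
z79 [466.2 -81.6  79. ]
s79 [465.6 -79.8  79. ]
[array([491.8, 228.7]), array([494.1, 223.1])]
```

View pics/sbar.png

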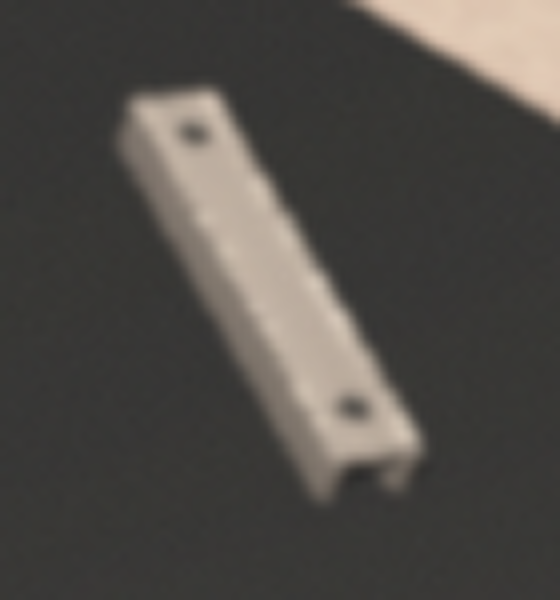

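View pics/tbar.png

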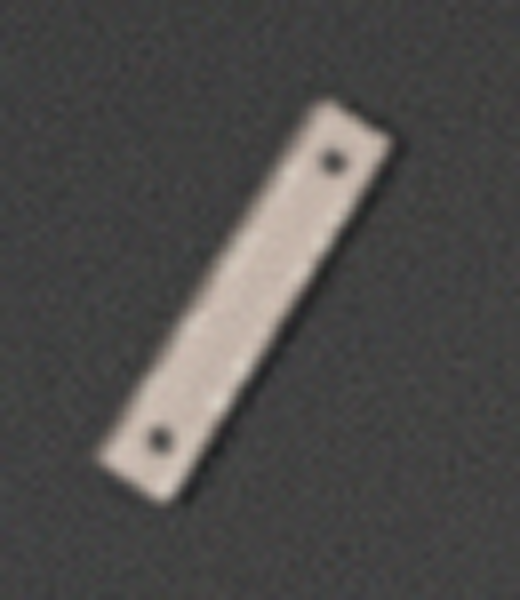

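```bash
python3 - <<'E'
from h import *
t=cam("top");s=cam("side")
T=lambda x,y:(425+x/8-.44,270+y/8-.44); S=lambda x,y:(460+x/8-.44,190+y/8-.44)
a=[tri(t,T(*p),s,S(*q)) for p,q in (((334,161),(194,132)),((160,440),(353,407)))]
for P,e in a: print(np.round(P*1000,1),round(e*1000,1))
b=[onz(t,T(*p),.018) for p in ((334,161),(160,440))];c=[onz(s,S(*p),.018) for p in ((194,132),(353,407))]
for q in (b,c):
  m=(q[0]+q[1])/2;d=q[0]-q[1];print(np.round(m*1000,1),np.degrees(np.arctan2(d[1],d[0])),np.linalg.norm(d))
E
```

```text
[ 477.5 -393.1   18.6] 0.1
[ 386.2 -335.    19.1] 0.3
[ 431.7 -364.3   18. ] -32.36752350260319 0.10831720497895247
[ 432.2 -364.9   18. ] -32.349298112246366 0.10793383255534852
```

```bash
cat > d.py <<'E'
import sys
from h import *
x,y,z,w=map(float,sys.argv[1:5])  # target TCP m, yaw deg
o=ctrl.get_obs(); Rm=R.from_euler("xyz",o["ee_rot"]).as_matrix()
d=Rm.T@(np.array([x,y,z])-o["ee_pos"]); a=(w-np.degrees(np.arctan2(Rm[1,0],Rm[0,0]))+180)%360-180
print("tool cm",np.round(d*100,2),"turn",round(-a,2),"| pos",np.round(o["ee_pos"],4),"rot",np.round(o["ee_rot"],3),"q7",np.round(o["qpos"],2),"F",np.round(o["ft_force"],1),"t",round(o["clock"],2),"op",round(o["opening"],3))
E
python3 -m pendant '[0,0,0,8,0,0,0,8,0,0,0,8,0,0,0,8,0,0,0,8]' 1 30; python3 d.py .432 -.3645 .1 -32.35
```

```text
clock: 0.9
ee_pos: [0.2572, -0.5695, 0.2312]
ee_rot: [-3.141, -0.0, -0.297]
ft_force: [-0.1, -0.7, -1.2]
opening: 1.0
tool cm [ 10.71 -24.71  13.14] turn 15.32 | pos [ 0.2572 -0.5695  0.2312] rot [-3.141 -0.    -0.297] q7 [ 0.96  0.53  0.14  1.61 -0.08  1.02 -0.75] F [-0.1 -0.7 -1.2] t 0.9 op 1.0
```

```bash
python3 -m pendant '[0,0,0,7.6,0,0,0,7.6]'; python3 d.py .432 -.3645 .1 -32.35
```

```text
clock: 1.1
ee_pos: [0.2572, -0.5694, 0.2312]
ee_rot: [-3.141, -0.0, -0.574]
ft_force: [-0.1, 0.3, 0.2]
opening: 1.0
tool cm [  3.54 -26.69  13.14] turn -0.55 | pos [ 0.2572 -0.5694  0.2312] rot [-3.141 -0.    -0.574] q7 [ 0.91  0.53  0.21  1.61 -0.12  1.01 -0.99] F [-0.1  0.3  0.2] t 1.1 op 1.0
```

```bash
python3 -m pendant '[0.7,-4.7,1,0,0.7,-4.7,1,0,0.7,-4.7,1,0,0.7,-4.7,1,0,0.7,-4.7,1,0]'; python3 d.py .432 -.3645 .1 -32.35
```

```text
clock: 1.6
ee_pos: [0.4154, -0.3926, 0.1806]
ee_rot: [3.138, -0.003, -0.592]
ft_force: [1.2, -0.3, -0.2]
opening: 1.0
tool cm [-0.21 -3.29  8.04] turn -1.55 | pos [ 0.4154 -0.3926  0.1806] rot [ 3.138e+00 -3.000e-03 -5.920e-01] q7 [ 0.52  0.5   0.18  1.81 -0.11  0.84 -1.41] F [ 1.2 -0.3 -0.2] t 1.6 op 1.0
```

```bash
python3 -m pendant '[-0.2,-3.2,3,-1.5,0,-0.1,4,0,0,0,1,0,0,0,0,0]'; python3 d.py .432 -.3645 .006 -32.35
```

```text
clock: 2.0
ee_pos: [0.4388, -0.3567, 0.0984]
ee_rot: [3.141, -0.004, -0.554]
ft_force: [-0.3, -0.1, 1.1]
opening: 1.0
tool cm [-0.21  1.01  9.24] turn 0.6 | pos [ 0.4388 -0.3567  0.0984] rot [ 3.141 -0.004 -0.554] q7 [ 0.48  0.61  0.14  1.88 -0.13  0.66 -1.43] F [-0.3 -0.1  1.1] t 2.0 op 1.0
```

```bash
python3 -m pendant '[-0.2,1,2,0.6,0,0,2,0,0,0,1,0,0,0,0,0]'; python3 d.py .432 -.3645 .005 -32.35
```

```text
clock: 2.4
ee_pos: [0.4322, -0.3697, 0.0527]
ee_rot: [3.139, -0.011, -0.57]
ft_force: [-0.9, 0.3, 0.9]
opening: 0.995
tool cm [-0.35 -0.44  4.77] turn -0.31 | pos [ 0.4322 -0.3697  0.0527] rot [ 3.139 -0.011 -0.57 ] q7 [ 0.52  0.68  0.12  1.89 -0.14  0.56 -1.41] F [-0.9  0.3  0.9] t 2.4 op 0.995
```

```bash
python3 -m pendant '[-0.2,-0.3,1,-0.2,0,0,0,0,0,0,0,0]'; python3 d.py .432 -.3645 .005 -32.35
```

```text
clock: 2.7
ee_pos: [0.433, -0.3674, 0.0447]
ee_rot: [3.139, -0.014, -0.567]
ft_force: [-0.8, -0.7, -0.0]
opening: 1.0
tool cm [-0.29 -0.2   3.97] turn -0.16 | pos [ 0.433  -0.3674  0.0447] rot [ 3.139 -0.014 -0.567] q7 [ 0.51  0.7   0.12  1.9  -0.14  0.54 -1.41] F [-0.8 -0.7 -0. ] t 2.7 op 1.0
```

```bash
python3 - <<'E'
from h import *
t=cam("top");s=cam("side"); crop(t,400,240,120,110,5,"tb2"); crop(s,420,150,130,120,5,"sb2")
E
```

```text
(no output)
```

View pics/sb2.png

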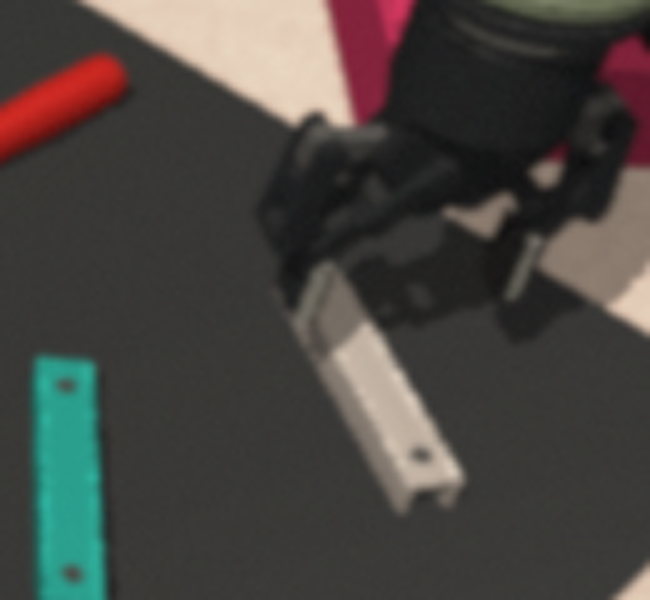

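The bar is between the open fingers: one pad is at crop (315,310), the other at (520,270). I descend, then close.

```bash
python3 -m pendant '[-0.2,-0.2,1.5,0,-0.1,0,1.3,0,0,0,0.5,0,0,0,0,0]'; python3 d.py .432 -.3645 .005 -32.35
```

```text
clock: 3.2
ee_pos: [0.4326, -0.3647, 0.0114]
ee_rot: [3.139, -0.016, -0.567]
ft_force: [0.0, 0.1, 0.4]
opening: 0.997
tool cm [-0.07  0.02  0.64] turn -0.13 | pos [ 0.4326 -0.3647  0.0114] rot [ 3.139 -0.016 -0.567] q7 [ 0.52  0.75  0.1   1.91 -0.15  0.47 -1.41] F [0.  0.1 0.4] t 3.2 op 0.997
```

```bash
python3 -m pendant '[0,0,0.6,0,0,0,0,0]' ; python3 -m pendant '[0,0,0,0,0,0,0,0,0,0,0,0,0,0,0,0,0,0,0,0]' 0.15 50; python3 -m pendant '[0,0,0,0,0,0,0,0,0,0,0,0]';python3 d.py .432 -.3645 .005 -32.35
```

```text
clock: 3.4
ee_pos: [0.4328, -0.365, 0.0053]
ee_rot: [3.139, -0.016, -0.567]
ft_force: [0.4, 0.1, -0.1]
opening: 1.006
clock: 3.9
ee_pos: [0.4332, -0.3654, 0.0063]
ee_rot: [3.139, -0.017, -0.567]
ft_force: [0.3, 0.5, -0.7]
opening: 0.265
clock: 4.2
ee_pos: [0.4332, -0.3654, 0.0064]
ee_rot: [3.139, -0.017, -0.567]
ft_force: [0.3, 0.0, -0.9]
opening: 0.263
tool cm [-0.15 -0.01  0.13] turn -0.14 | pos [ 0.4332 -0.3654  0.0064] rot [ 3.139 -0.017 -0.567] q7 [ 0.52  0.76  0.1   1.91 -0.15  0.46 -1.41] F [ 0.3  0.  -0.9] t 4.2 op 0.263
```

```bash
python3 -m pendant '[0,0,-1,0,0,0,-3,0,0,0,-4,0,0,0,-4,0,0,0,-3,0]' ; python3 -m pendant '[0,0,-2,0,0,0,0,0,0,0,0,0]';python3 d.py .5365 .1215 .2 92.8
python3 - <<'E'
from h import *
t=cam("top");s=cam("side"); crop(t,400,240,120,110,5,"tb3"); crop(s,420,110,160,130,5,"sb3")
E
```

```text
clock: 4.7
ee_pos: [0.429, -0.3622, 0.1598]
ee_rot: [3.139, -0.01, -0.568]
ft_force: [-0.2, 0.1, -0.5]
opening: 0.268
clock: 5.0
ee_pos: [0.4298, -0.3629, 0.1866]
ee_rot: [3.139, -0.017, -0.568]
ft_force: [-0.5, -0.6, -1.9]
opening: 0.265
tool cm [-17.03 -46.57  -1.75] turn -125.34 | pos [ 0.4298 -0.3629  0.1866] rot [ 3.139 -0.017 -0.568] q7 [ 0.47  0.47  0.17  1.83 -0.1   0.82 -1.45] F [-0.5 -0.6 -1.9] t 5.0 op 0.265
```

View pics/sb3.png

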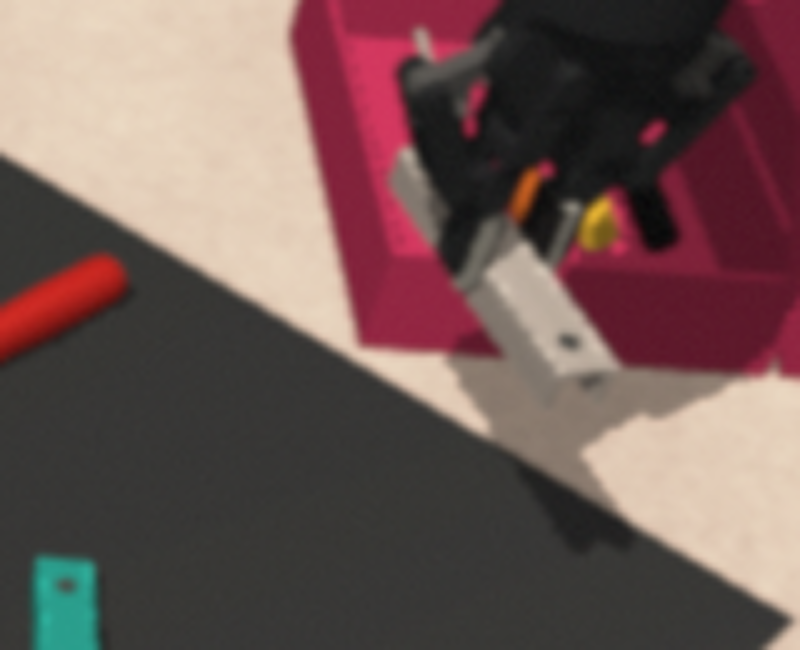

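The bar is lifted level, with the near end at crop (580,350), and nothing else moved. I carry it over.

```bash
python3 -m pendant '[-1,-2.5,-0.3,0,-1.6,-4.4,-0.3,0,-1.6,-4.4,-0.3,0,-1.6,-4.4,-0.3,0,-1.6,-4.4,-0.3,0]' ; python3 -m pendant '[-1.6,-4.4,-0.3,0,-1.6,-4.4,-0.3,0,-1.6,-4.4,0,0,-1.6,-4.4,0,0,0,0,0,0]';python3 d.py .5365 .1215 .2 92.8
```

```text
clock: 5.6
ee_pos: [0.4724, -0.1524, 0.1936]
ee_rot: [3.134, -0.008, -0.579]
ft_force: [1.7, -0.4, -0.8]
opening: 0.266
clock: 6.1
ee_pos: [0.514, 0.0442, 0.1931]
ee_rot: [3.131, -0.001, -0.572]
ft_force: [0.1, -1.4, -1.8]
opening: 0.267
tool cm [-2.29 -7.71 -0.78] turn -125.58 | pos [0.514  0.0442 0.1931] rot [ 3.131e+00 -1.000e-03 -5.720e-01] q7 [-0.28  0.4   0.1   1.92 -0.04  0.82 -2.31] F [ 0.1 -1.4 -1.8] t 6.1 op 0.267
```

```bash
for i in 1; do python3 -m pendant '[0,0,-0.1,-8.4,0,0,-0.1,-8.4,0,0,-0.1,-8.4,0,0,-0.1,-8.4,0,0,-0.1,-8.4]'; python3 -m pendant '[0,0,-0.1,-8.4,0,0,0,-8.4,0,0,0,-8.4,0,0,0,-8.4,0,0,0,-8.4]'; python3 -m pendant '[0,0,0,-8.4,0,0,0,-8.4,0,0,0,-8.4,0,0,0,-5,0,0,0,0]'; done; python3 d.py .5365 .1215 .2 92.8
```

```text
clock: 6.6
ee_pos: [0.5112, 0.0468, 0.1919]
ee_rot: [3.133, 0.017, 0.176]
ft_force: [0.9, -0.5, -0.9]
opening: 0.267
clock: 7.1
ee_pos: [0.5085, 0.0463, 0.1873]
ee_rot: [-3.128, 0.024, 0.926]
ft_force: [0.5, -0.2, -1.2]
opening: 0.262
clock: 7.6
ee_pos: [0.5056, 0.0455, 0.1817]
ee_rot: [-3.108, 0.013, 1.471]
ft_force: [-0.4, 1.0, -0.8]
opening: 0.265
tool cm [ 7.84  2.24 -2.01] turn -8.54 | pos [0.5056 0.0455 0.1817] rot [-3.108  0.013  1.471] q7 [ 0.09  0.44 -0.39  1.91  0.22  0.87 -0.51] F [-0.4  1.  -0.8] t 7.6 op 0.265
```

```bash
python3 -m pendant '[0,0,0,-8,2.5,1,0,0,3,0.7,0,0,2,0,0,0,0,0,0,0]'; python3 d.py .5365 .123 .17 92.8
```

```text
clock: 8.1
ee_pos: [0.5186, 0.1221, 0.1764]
ee_rot: [-3.099, 0.008, 1.598]
ft_force: [0.4, -0.5, -1.4]
opening: 0.258
tool cm [0.05 1.82 0.56] turn -1.23 | pos [0.5186 0.1221 0.1764] rot [-3.099  0.008  1.598] q7 [-0.02  0.49 -0.43  1.85  0.24  0.9  -0.54] F [ 0.4 -0.5 -1.4] t 8.1 op 0.258
```

```bash
python3 -m pendant '[0,1,0,-1,0,0.6,0,0,0,0.2,0,0,0,0,0,0]'; python3 d.py .5365 .123 .13 92.8
python3 - <<'E'
from h import *
t=cam("top");s=cam("side"); crop(t,220,200,150,120,5,"tb4"); crop(s,220,180,220,200,3,"sb4")
E
```

```text
clock: 8.5
ee_pos: [0.538, 0.1207, 0.1741]
ee_rot: [-3.097, 0.009, 1.611]
ft_force: [0.4, 0.6, -1.8]
opening: 0.264
tool cm [0.27 0.06 4.41] turn -0.5 | pos [0.538  0.1207 0.1741] rot [-3.097  0.009  1.611] q7 [-0.02  0.53 -0.42  1.8   0.25  0.92 -0.52] F [ 0.4  0.6 -1.8] t 8.5 op 0.264
```

View pics/sb4.png

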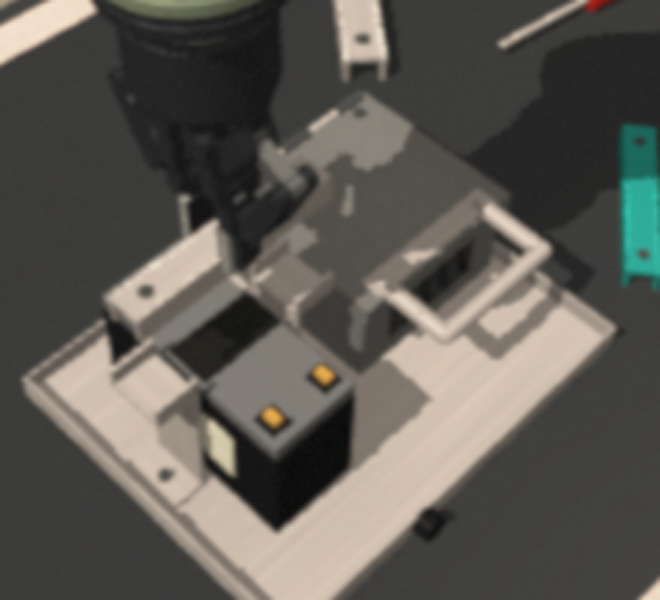

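View pics/tb4.png

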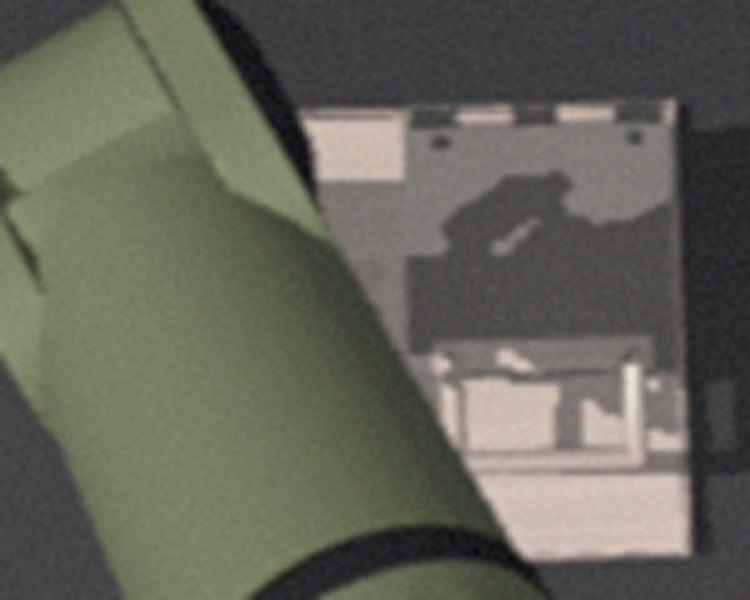

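The top view is blocked by the arm. The side view shows the bar above and rear of the seats, with its left hole at crop (146,291). I check that against the expected position.

```bash
python3 - <<'E'
from h import *
s=cam("side"); S=lambda x,y:(220+x/3-.33,180+y/3-.33)
o=ctrl.get_obs(); Rm=R.from_euler("xyz",o["ee_rot"]).as_matrix(); p=o["ee_pos"]
print(np.round(Rm,3))
for dx in (.0525,):   # hole offset minus 1.5
  X=p+Rm@[dx,0,-(.018-.0064)]; print("expect hole",np.round(X*1000,1), proj(s,X), "seen",S(146,291), "ray",np.round(onz(s,S(146,291),X[2])*1000,1))
g=cv2.resize(s["image"][250:320,240:330],None,fx=8,fy=8,interpolation=cv2.INTER_CUBIC);cv2.imwrite("pics/sb5.png",g[:,:,::-1])
E
```

```text
[[-0.041  0.998 -0.044]
 [ 0.999  0.041 -0.01 ]
 [-0.009 -0.045 -0.999]]
expect hole [535.9 173.6 185.4] [267.94056359 276.63460126] seen (268.3366666666667, 276.67) ray [535.4 173.2 185.4]
```

View pics/sb5.png

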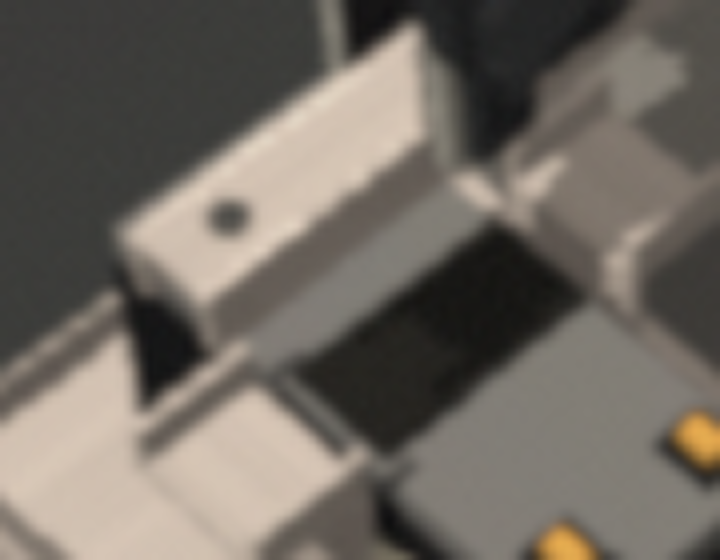

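```bash
python3 - <<'E'
from h import *
s=cam("side"); S=lambda x,y:(240+x/8-.44,250+y/8-.44)
for p in ((140,440),(250,350),(360,455),(255,545)): print(np.round(onz(s,S(*p),.115)*1000,1))
u=np.array([1,.05]);M=np.array([.5365,.1216,.103]);a=.049
ex=np.array([np.cos(a),np.sin(a),0]);ey=np.array([-np.sin(a),np.cos(a),0])
im=s["image"].copy()
im=cv2.resize(im[230:330,230:340],None,fx=7,fy=7,interpolation=cv2.INTER_CUBIC)
def P(X):
    q=proj(s,X); return tuple(int(round(v)) for v in (np.array(q)-[230,230]+.43)*7)
for sy in (1,-1):
  for sx in (1,-1):
    A=M+ey*(sy*53.5e-3-.015)+ex*sx*.017+[0,0,.012];B=M+ey*(sy*53.5e-3+.015)+ex*sx*.017+[0,0,.012]
    cv2.line(im,P(A),P(B),(255,0,0),1)
    A[2]=B[2]=.103; cv2.line(im,P(A),P(B),(0,255,0),1)
cv2.imwrite("pics/sb6.png",im[:,:,::-1])
E
```

```text
[547.9 193.1 115. ]
[550.8 162.3 115. ]
[515.  161.6 115. ]
[512.2 191.1 115. ]
```

View pics/sb6.png

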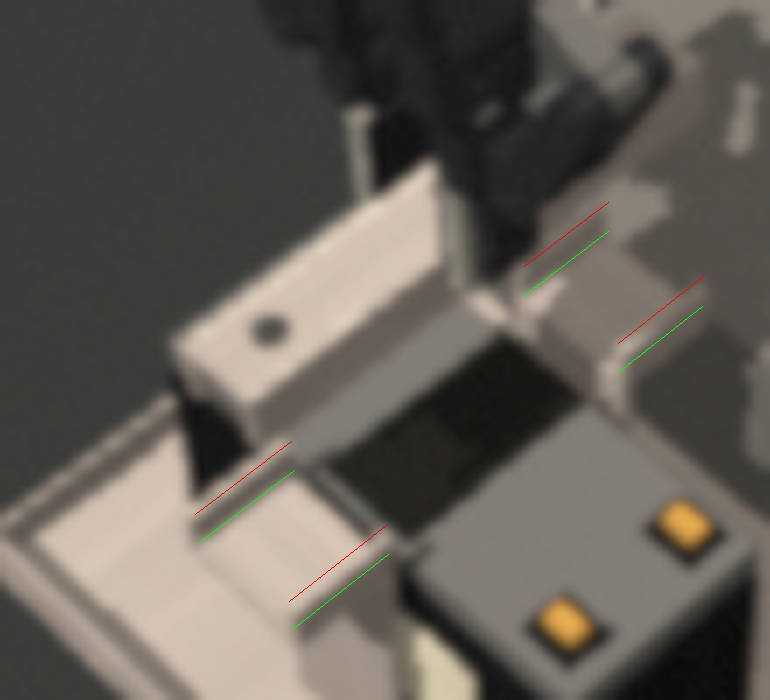

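The overlay matches the seats within about 2 mm, and the two views agree to 2 mm. I target mid (0.536, 0.122).

```bash
python3 -m pendant '[0.2,-0.1,1,-0.3,0.1,0,1.3,0,0,0,0.8,0,0,0,0,0]'; python3 d.py .5357 .1237 .12 92.8; python3 -m pendant '[0,0,0,0]';python3 d.py .5357 .1237 .12 92.8
```

```text
clock: 9.1
ee_pos: [0.5341, 0.1238, 0.1404]
ee_rot: [-3.097, 0.009, 1.618]
ft_force: [0.5, -0.7, -0.7]
opening: 0.265
tool cm [-0.    0.25  2.03] turn -0.1 | pos [0.5341 0.1238 0.1404] rot [-3.097  0.009  1.618] q7 [-0.04  0.57 -0.41  1.83  0.28  0.85 -0.54] F [ 0.5 -0.7 -0.7] t 9.1 op 0.265
clock: 9.2
ee_pos: [0.5339, 0.1239, 0.14]
ee_rot: [-3.096, 0.009, 1.618]
ft_force: [-0.0, 0.4, -1.9]
opening: 0.262
tool cm [-0.01  0.27  1.99] turn -0.1 | pos [0.5339 0.1239 0.14  ] rot [-3.096  0.009  1.618] q7 [-0.04  0.57 -0.41  1.83  0.28  0.85 -0.54] F [-0.   0.4 -1.9] t 9.2 op 0.262
```

```bash
python3 -m pendant '[0,0.3,0.7,0,0,0,0.7,0,0,0,0.4,0,0,0,0,0]'; python3 d.py .5357 .1237 .1095 92.8
python3 - <<'E'
from h import *
s=cam("side")
im=cv2.resize(s["image"][230:330,230:340],None,fx=7,fy=7,interpolation=cv2.INTER_CUBIC)
cv2.imwrite("pics/sb7.png",im[:,:,::-1])
E
```

```text
clock: 9.6
ee_pos: [0.5366, 0.1238, 0.1205]
ee_rot: [-3.096, 0.009, 1.618]
ft_force: [0.7, -0.4, -1.0]
opening: 0.263
tool cm [-0.   -0.04  1.1 ] turn -0.1 | pos [0.5366 0.1238 0.1205] rot [-3.096  0.009  1.618] q7 [-0.05  0.6  -0.4   1.84  0.3   0.81 -0.55] F [ 0.7 -0.4 -1. ] t 9.6 op 0.263
```

View pics/sb7.png

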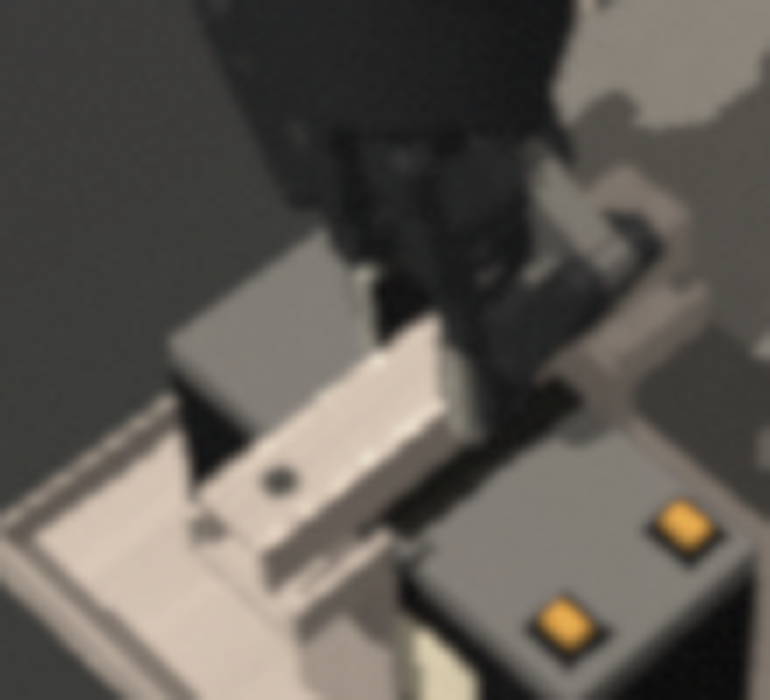

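The bar is between the cheeks and about 10 mm above the seat. I lower it gently and watch the force.

```bash
python3 -m pendant '[0,0,0.4,0,0,0,0.2,0,0,0,0.1,0,0,0,0,0]'; python3 -m pendant '[0,0,0.15,0,0,0,0,0]';python3 d.py .5357 .1237 .1095 92.8
```

```text
clock: 10.05
ee_pos: [0.5366, 0.1238, 0.1136]
ee_rot: [-3.097, 0.008, 1.618]
ft_force: [-1.0, 0.4, -1.3]
opening: 0.267
clock: 10.25
ee_pos: [0.5366, 0.1239, 0.1121]
ee_rot: [-3.098, 0.008, 1.618]
ft_force: [0.8, -0.2, -1.7]
opening: 0.26
tool cm [-0.01 -0.07  0.27] turn -0.1 | pos [0.5366 0.1239 0.1121] rot [-3.098  0.008  1.618] q7 [-0.05  0.61 -0.4   1.84  0.3   0.79 -0.56] F [ 0.8 -0.2 -1.7] t 10.25 op 0.26
```

```bash
python3 -m pendant '[0,0,0.15,0,0,0,0,0]'; python3 -m pendant '[0,0,0.08,0,0,0,0,0]';python3 d.py .5357 .1237 .1095 92.8
```

```text
clock: 10.45
ee_pos: [0.5367, 0.1238, 0.1108]
ee_rot: [-3.098, 0.008, 1.618]
ft_force: [-0.6, 0.8, 1.6]
opening: 0.262
clock: 10.65
ee_pos: [0.5368, 0.1237, 0.1102]
ee_rot: [-3.098, 0.008, 1.618]
ft_force: [-1.3, -1.9, 4.0]
opening: 0.266
tool cm [ 0.01 -0.1   0.08] turn -0.12 | pos [0.5368 0.1237 0.1102] rot [-3.098  0.008  1.618] q7 [-0.05  0.61 -0.39  1.85  0.31  0.79 -0.56] F [-1.3 -1.9  4. ] t 10.65 op 0.266
```

Contact: fz rose from −1.7 to +4 N. I go a little further, then release gently.

```bash
python3 -m pendant '[0,0,0.1,0,0,0,0,0,0,0,0,0]'; python3 -m pendant '[0,0,0.05,0,0,0,0,0]';python3 d.py .5357 .1237 .1095 92.8
```

```text
clock: 10.95
ee_pos: [0.5369, 0.1236, 0.11]
ee_rot: [-3.099, 0.009, 1.617]
ft_force: [-1.1, -1.8, 4.3]
opening: 0.267
clock: 11.15
ee_pos: [0.5369, 0.1236, 0.1098]
ee_rot: [-3.099, 0.009, 1.617]
ft_force: [-2.9, -1.8, 5.4]
opening: 0.265
tool cm [ 0.01 -0.12  0.03] turn -0.13 | pos [0.5369 0.1236 0.1098] rot [-3.099  0.009  1.617] q7 [-0.05  0.61 -0.39  1.85  0.31  0.79 -0.56] F [-2.9 -1.8  5.4] t 11.15 op 0.265
```

```bash
python3 -m pendant '[0,0,0,0,0,0,0,0]' 0.35 20; python3 -m pendant '[0,0,0,0,0,0,0,0,0,0,0,0]' 0.6;python3 d.py .5357 .1237 .1095 92.8
python3 -m pendant '[0,0,-0.8,0,0,0,-1.5,0,0,0,-3,0,0,0,-4,0,0,0,-3,0]'; python3 -m pendant '[0,0,-2,0,0,0,0,0]' 1; python3 d.py .465 -.033 .2 92.8
python3 - <<'E'
from h import *
s=cam("side")
im=cv2.resize(s["image"][230:330,230:340],None,fx=7,fy=7,interpolation=cv2.INTER_CUBIC)
cv2.imwrite("pics/sb8.png",im[:,:,::-1])
E
```

```text
clock: 11.35
ee_pos: [0.537, 0.1237, 0.1096]
ee_rot: [-3.1, 0.009, 1.617]
ft_force: [-0.4, -0.1, 0.8]
opening: 0.35
clock: 11.65
ee_pos: [0.5369, 0.1238, 0.1093]
ee_rot: [-3.099, 0.008, 1.617]
ft_force: [0.6, -0.1, -0.1]
opening: 0.597
tool cm [-0.01 -0.12 -0.02] turn -0.13 | pos [0.5369 0.1238 0.1093] rot [-3.099  0.008  1.617] q7 [-0.05  0.61 -0.39  1.85  0.31  0.79 -0.56] F [ 0.6 -0.1 -0.1] t 11.65 op 0.597
clock: 12.15
ee_pos: [0.5401, 0.1249, 0.2346]
ee_rot: [-3.092, 0.009, 1.619]
ft_force: [0.3, -0.2, 0.0]
opening: 0.604
clock: 12.35
ee_pos: [0.5425, 0.1258, 0.2607]
ee_rot: [-3.099, 0.008, 1.619]
ft_force: [0.7, 0.7, 0.8]
opening: 0.908
tool cm [-15.45  -8.23   6.54] turn -0.06 | pos [0.5425 0.1258 0.2607] rot [-3.099  0.008  1.619] q7 [-0.    0.43 -0.45  1.7   0.2   1.1  -0.47] F [0.7 0.7 0.8] t 12.35 op 0.908
```

View pics/sb8.png

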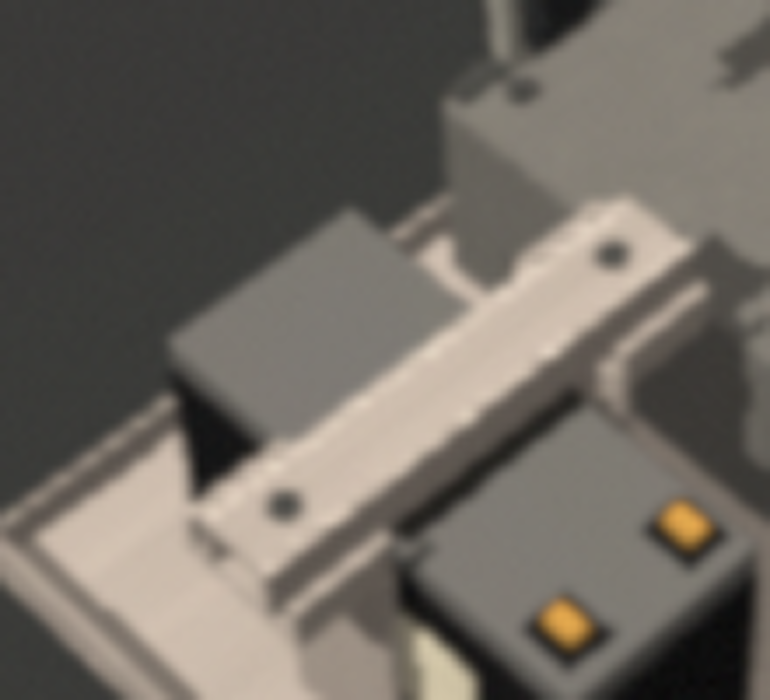

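The bar is seated between the cheeks of both brackets, with its holes at crop (285,505) and (612,254). I check it numerically.

```bash
python3 - <<'E'
from h import *
s=cam("side"); S=lambda x,y:(230+x/7-.43,230+y/7-.43)
a=onz(s,S(285,505),.121);b=onz(s,S(612,254),.121);d=a-b
print(np.round(a*1e3,1),np.round(b*1e3,1),np.round((a+b)/2*1e3,1),np.linalg.norm(d),np.degrees(np.arctan2(d[1],d[0])))
E
```

```text
[534.4 175.6 121. ] [539.9  68.  121. ] [537.2 121.8 121. ] 0.10781123967298244 92.89045581858574
```

Bar centre measures (537.2, 121.8) with hole spacing 107.8 mm and yaw 92.9°, so it is well seated. Next is the handle. I open the jaws only to about 34 mm so the rear finger fits the 37 mm gap.

```bash
python3 -m pendant '[-2,-1,0,0,-3,-1.6,0,0,-3,-1.6,0,0,-3,-1.6,0.3,0,-2,-1,0.3,0]' 0.4 20; python3 -m pendant '[0,0,0,0,0,0,0,0]'; python3 d.py .464 -.033 .15 92.8
```

```text
clock: 12.95
ee_pos: [0.4754, -0.0093, 0.2514]
ee_rot: [-3.088, 0.007, 1.624]
ft_force: [1.5, 0.4, -0.7]
opening: 0.404
clock: 13.15
ee_pos: [0.4733, -0.0123, 0.2498]
ee_rot: [-3.084, 0.008, 1.62]
ft_force: [-0.5, -0.1, 0.7]
opening: 0.4
tool cm [-1.94 -0.46 10.04] turn 0.04 | pos [ 0.4733 -0.0123  0.2498] rot [-3.084  0.008  1.62 ] q7 [ 0.24  0.31 -0.43  1.9   0.15  1.01 -0.21] F [-0.5 -0.1  0.7] t 13.15 op 0.4
```

```bash
python3 -m pendant '[-1,-0.2,2,0,-0.8,-0.2,3,0,0,0,3,0,0,0,2,0,0,0,0,0]'; python3 d.py .464 -.033 .12 92.8
python3 - <<'E'
from h import *
t=cam("top");s=cam("side")
crop(s,300,180,150,120,5,"sb9"); crop(t,270,240,120,90,6,"tb9")
E
```

```text
clock: 13.65
ee_pos: [0.4653, -0.0278, 0.1457]
ee_rot: [-3.084, 0.005, 1.626]
ft_force: [-0.6, 0.1, 0.1]
opening: 0.399
tool cm [-0.5  -0.01  2.58] turn 0.34 | pos [ 0.4653 -0.0278  0.1457] rot [-3.084  0.005  1.626] q7 [ 0.23  0.45 -0.39  2.03  0.24  0.77 -0.25] F [-0.6  0.1  0.1] t 13.65 op 0.399
```

View pics/sb9.png

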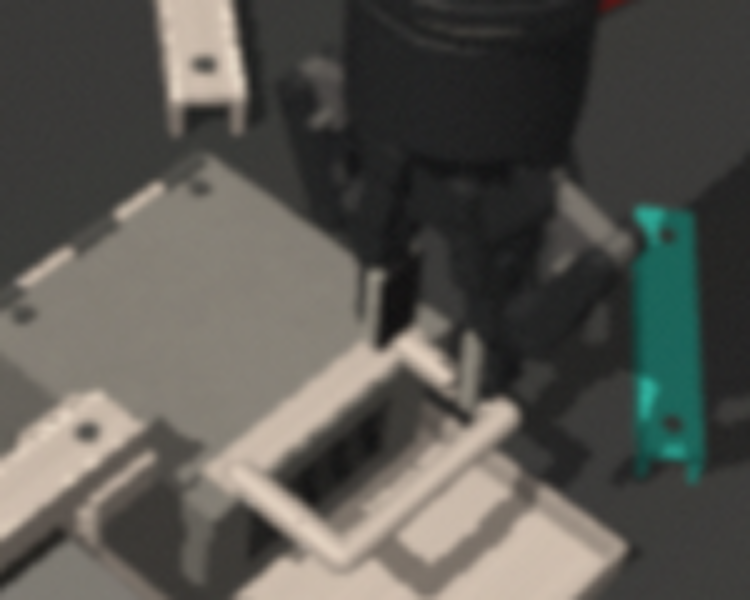

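View pics/tb9.png

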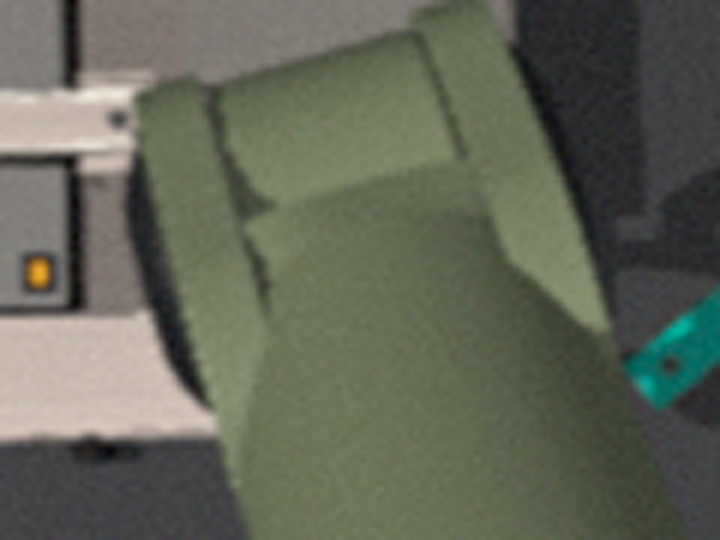

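```bash
python3 - <<'E'
from h import *
s=cam("side"); S=lambda x,y:(300+x/5-.4,180+y/5-.4)
for p in ((350,548),(505,412),(420,487)): print(np.round(onz(s,S(*p),.082)*1e3,1))
E
python3 d.py .463 -.033 .12 92.8
```

```text
[460.8  12.   82. ]
[465.7 -77.2  82. ]
[462.8 -27.   82. ]
tool cm [-0.46 -0.27  2.88] turn 0.3 | pos [ 0.467  -0.028   0.1486] rot [-3.088  0.006  1.625] q7 [ 0.23  0.44 -0.39  2.02  0.24  0.77 -0.25] F [ 0.1 -0.5  0.7] t 13.8 op 0.397
```

```bash
python3 -m pendant '[-0.4,-0.2,1,0,0,0,1.2,0,0,0,0.8,0,0,0,0,0]'; python3 d.py .463 -.033 .1 92.8
```

```text
clock: 14.2
ee_pos: [0.465, -0.0326, 0.1185]
ee_rot: [-3.092, 0.006, 1.625]
ft_force: [0.4, -0.4, 0.1]
opening: 0.402
tool cm [-0.01 -0.11  1.86] turn 0.3 | pos [ 0.465  -0.0326  0.1185] rot [-3.092  0.006  1.625] q7 [ 0.22  0.49 -0.37  2.05  0.27  0.7  -0.27] F [ 0.4 -0.4  0.1] t 14.2 op 0.402
```

```bash
python3 -m pendant '[0,-0.1,1,0,0,0,1,0,0,0,0.5,0,0,0,0,0]'; python3 d.py .463 -.033 .06 92.8
python3 - <<'E'
from h import *
s=cam("side")
crop(s,340,210,90,90,7,"sb10")
E
```

```text
clock: 14.6
ee_pos: [0.4625, -0.0328, 0.0912]
ee_rot: [-3.092, 0.006, 1.625]
ft_force: [0.3, 1.2, -1.1]
opening: 0.398
tool cm [-0.    0.21  3.12] turn 0.3 | pos [ 0.4625 -0.0328  0.0912] rot [-3.092  0.006  1.625] q7 [ 0.21  0.53 -0.35  2.08  0.3   0.63 -0.3 ] F [ 0.3  1.2 -1.1] t 14.6 op 0.398
```

View pics/sb10.png

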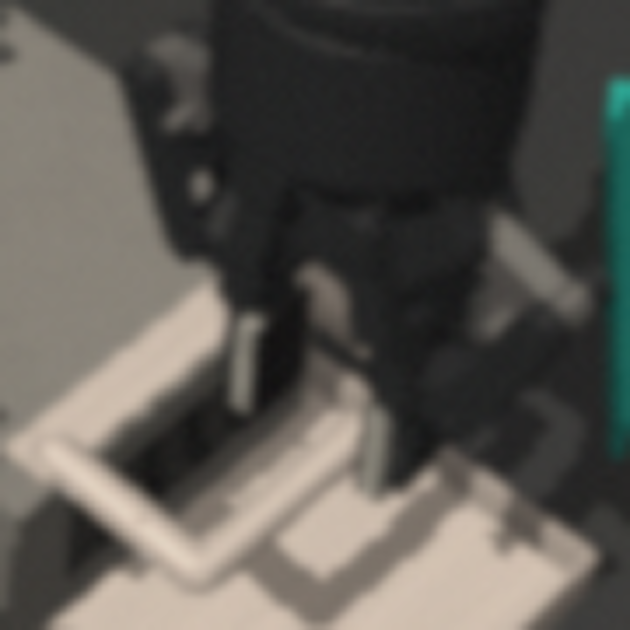

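The front finger, at crop (375,450), is ahead of the handle. The rear finger, at (245,365), is in the gap clear of the guard. I descend.

```bash
python3 -m pendant '[0,0.2,1,0,0,0,1,0,0,0,0.7,0,0,0,0,0]'; python3 d.py .463 -.033 .06 92.8; python3 -m pendant '[0,0,0.3,0,0,0,0,0]'; python3 d.py .463 -.033 .06 92.8
```

```text
clock: 15.05
ee_pos: [0.4637, -0.0329, 0.0624]
ee_rot: [-3.093, 0.006, 1.625]
ft_force: [0.3, -0.6, 0.1]
opening: 0.398
tool cm [ 0.   -0.06  0.24] turn 0.3 | pos [ 0.4637 -0.0329  0.0624] rot [-3.093  0.006  1.625] q7 [ 0.18  0.59 -0.32  2.09  0.34  0.57 -0.33] F [ 0.3 -0.6  0.1] t 15.05 op 0.398
clock: 15.25
ee_pos: [0.4635, -0.0329, 0.0589]
ee_rot: [-3.093, 0.006, 1.625]
ft_force: [0.2, -1.1, -0.2]
opening: 0.4
tool cm [-0.01 -0.05 -0.1 ] turn 0.31 | pos [ 0.4635 -0.0329  0.0589] rot [-3.093  0.006  1.625] q7 [ 0.18  0.59 -0.32  2.09  0.34  0.56 -0.33] F [ 0.2 -1.1 -0.2] t 15.25 op 0.4
```

```bash
python3 -m pendant '[0,0,0,0,0,0,0,0,0,0,0,0,0,0,0,0,0,0,0,0]' 0 60; python3 -m pendant '[0,0,0,0,0,0,0,0]'; python3 d.py .463 -.033 .06 92.8
```

```text
clock: 15.75
ee_pos: [0.4625, -0.033, 0.0594]
ee_rot: [-3.091, 0.007, 1.625]
ft_force: [-1.1, 0.4, -0.4]
opening: 0.116
clock: 15.95
ee_pos: [0.4626, -0.033, 0.0595]
ee_rot: [-3.091, 0.007, 1.625]
ft_force: [-1.7, 0.3, -1.6]
opening: 0.119
tool cm [-0.01  0.04 -0.06] turn 0.29 | pos [ 0.4626 -0.033   0.0595] rot [-3.091  0.007  1.625] q7 [ 0.18  0.59 -0.32  2.09  0.34  0.56 -0.33] F [-1.7  0.3 -1.6] t 15.95 op 0.119
```

The handle is gripped at opening 0.119, about 10–12 mm. I swing along the arc with a helper that gives the remaining tool shift per angle.

```bash
cat > g.py <<'E'
import sys
from h import *
a=.0485; ex=np.array([np.cos(a),np.sin(a),0]); ez=np.array([0,0,1.]); L=.0195
h0=np.array([.4636,-.033,.079]); H=h0+.175*ex
o=ctrl.get_obs(); Rm=R.from_euler("xyz",o["ee_rot"]).as_matrix(); g=o["ee_pos"]-Rm[:,2]*L
v=g-H; r=np.hypot(v@ex,v[2]); print("theta",round(np.degrees(np.arctan2(v[2],-v@ex)),2),"r",round(r*1e3,1),"F",np.round(o["ft_force"],1),"op",round(o["opening"],3),"t",round(o["clock"],2),"rot",np.round(o["ee_rot"],3),"q",np.round(o["qpos"],2))
prev=g
for th in map(float,sys.argv[1:]):
    T=np.radians(th); p=H+.175*(-np.cos(T)*ex+np.sin(T)*ez); p=p+ (g-p)@np.array([-ex[1],ex[0],0])*np.array([-ex[1],ex[0],0])
    print(th,"step cm",np.round(Rm.T@(p-prev)*100,2)); prev=p
E
python3 g.py 3 7 12 17 22
```

```text
theta -0.02 r 175.1 F [-1.7  0.3 -1.6] op 0.119 t 15.95 rot [-3.091  0.007  1.625] q [ 0.18  0.59 -0.32  2.09  0.34  0.56 -0.33]
3.0 step cm [-0.01 -0.02 -0.92]
7.0 step cm [-0.01  0.05 -1.22]
12.0 step cm [-0.01  0.18 -1.52]
17.0 step cm [-0.01  0.31 -1.5 ]
22.0 step cm [-0.01  0.44 -1.46]
```

```bash
python3 -m pendant '[0,0,-0.5,0,0,0,-0.7,0,0,0,-0.9,0]'; python3 g.py 12 17 22 27
```

```text
clock: 16.25
ee_pos: [0.4637, -0.0329, 0.0811]
ee_rot: [-3.091, 0.006, 1.625]
ft_force: [3.5, -1.4, -4.3]
opening: 0.12
theta 7.06 r 175.2 F [ 3.5 -1.4 -4.3] op 0.12 t 16.25 rot [-3.091  0.006  1.625] q [ 0.2   0.55 -0.34  2.08  0.32  0.61 -0.31]
12.0 step cm [-0.01  0.2  -1.5 ]
17.0 step cm [-0.01  0.31 -1.5 ]
22.0 step cm [-0.01  0.44 -1.46]
27.0 step cm [-0.01  0.56 -1.42]
```

```bash
python3 -m pendant '[0,0.2,-1.3,0,0,0.3,-1.3,0,0,0.4,-1.3,0]'; python3 g.py 27 32 37 42
```

```text
clock: 16.55
ee_pos: [0.4733, -0.0324, 0.1222]
ee_rot: [-3.088, 0.007, 1.625]
ft_force: [4.2, -2.1, -7.7]
opening: 0.116
theta 20.9 r 175.8 F [ 4.2 -2.1 -7.7] op 0.116 t 16.55 rot [-3.088  0.007  1.625] q [ 0.22  0.49 -0.37  2.03  0.27  0.72 -0.27]
27.0 step cm [-0.02  0.74 -1.72]
32.0 step cm [-0.01  0.68 -1.37]
37.0 step cm [-0.01  0.8  -1.3 ]
42.0 step cm [-0.01  0.91 -1.23]
```

```bash
python3 -m pendant '[0,0.6,-1.3,0,0,0.7,-1.2,0,0,0.8,-1.2,0]'; python3 g.py 42 46 50 54
```

```text
clock: 16.85
ee_pos: [0.4926, -0.0315, 0.1612]
ee_rot: [-3.08, 0.008, 1.624]
ft_force: [-0.1, -2.0, -6.6]
opening: 0.117
theta 35.09 r 176.9 F [-0.1 -2.  -6.6] op 0.117 t 16.85 rot [-3.08   0.008  1.624] q [ 0.23  0.46 -0.39  1.95  0.23  0.84 -0.23]
42.0 step cm [-0.02  1.37 -1.63]
46.0 step cm [-0.01  0.79 -0.93]
50.0 step cm [-0.01  0.86 -0.87]
54.0 step cm [-0.01  0.91 -0.81]
```

```bash
python3 -m pendant '[0,0.9,-1.0,0,0,0.9,-0.9,0,0,0.9,-0.8,0,0,0,0,0]'; python3 g.py 52 56 60
```

```text
clock: 17.25
ee_pos: [0.5165, -0.0303, 0.191]
ee_rot: [-3.07, 0.009, 1.624]
ft_force: [14.4, -0.5, -21.1]
opening: 0.115
theta 47.47 r 178.4 F [ 14.4  -0.5 -21.1] op 0.115 t 17.25 rot [-3.07   0.009  1.624] q [ 0.23  0.46 -0.39  1.85  0.22  0.94 -0.21]
52.0 step cm [-0.01  1.24 -0.73]
56.0 step cm [-0.01  0.93 -0.79]
60.0 step cm [-0.01  0.99 -0.72]
```

A radial pull of about 25 N has built up because r measures 178 against 175 mm. I ease inward while continuing.

```bash
python3 -m pendant '[0,0.5,0.1,0,0,0.5,-0.3,0,0,0,0,0]'; python3 g.py 52 56 60
```

```text
clock: 17.55
ee_pos: [0.5191, -0.0302, 0.1936]
ee_rot: [-3.055, 0.01, 1.624]
ft_force: [14.9, -0.2, -23.7]
opening: 0.115
theta 48.7 r 178.5 F [ 14.9  -0.2 -23.7] op 0.115 t 17.55 rot [-3.055  0.01   1.624] q [ 0.23  0.47 -0.39  1.83  0.21  0.97 -0.21]
52.0 step cm [-0.01  0.97 -0.47]
56.0 step cm [-0.01  0.92 -0.8 ]
60.0 step cm [-0.01  0.98 -0.73]
```

```bash
python3 - <<'E'
from h import *
s=cam("side");t=cam("top")
crop(s,280,120,160,150,4,"sb11");crop(t,230,160,180,150,4,"tb11")
o=ctrl.get_obs();print(o["ft_force"],o["moment"],o["joint_efforts"])
E
```

```text
[ 1.17073968  0.13449364 -7.32276655] [ 0.04212454 -0.28935283 -0.0185456 ] [-1.22696436e-01 -8.56423330e+01 -5.32456398e+00 -3.42456830e+01
 -6.31499011e-02  8.83612465e-01  4.05579410e-02]
```

View pics/sb11.png

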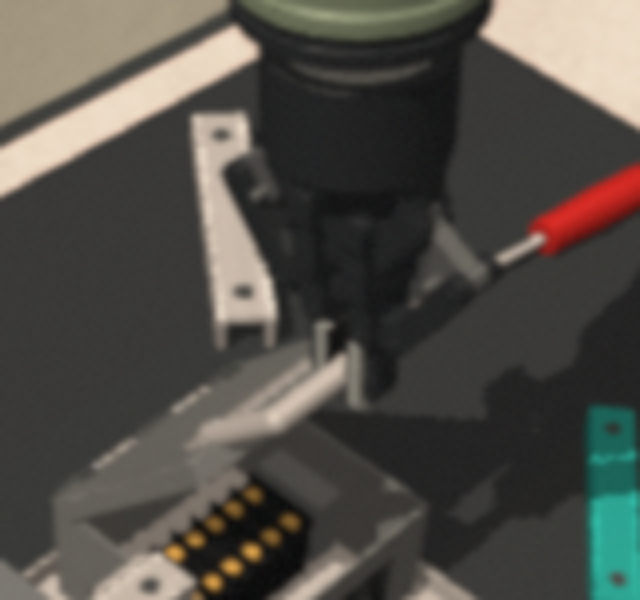

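View pics/tb11.png

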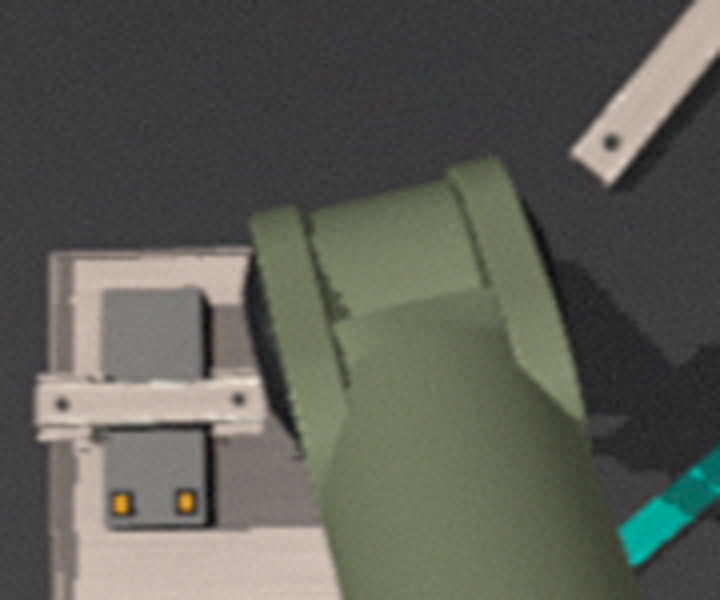

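The view shows the guard up, the handle at crop (300,390) between the pads, and no jam. The force has eased, so I let it settle and recheck.

```bash
python3 g.py 52 56 60;python3 -m pendant '[0,0,0,0,0,0,0,0]'; python3 g.py 52 56 60
```

```text
theta 48.59 r 178.3 F [ 1.2  0.1 -7.3] op 0.113 t 17.65 rot [-3.055  0.01   1.624] q [ 0.23  0.47 -0.39  1.83  0.21  0.97 -0.21]
52.0 step cm [-0.01  0.98 -0.5 ]
56.0 step cm [-0.01  0.92 -0.8 ]
60.0 step cm [-0.01  0.98 -0.73]
clock: 17.85
ee_pos: [0.5188, -0.0302, 0.1931]
ee_rot: [-3.056, 0.01, 1.624]
ft_force: [2.0, 0.2, -9.2]
opening: 0.117
theta 48.52 r 178.3 F [ 2.   0.2 -9.2] op 0.117 t 17.85 rot [-3.056  0.01   1.624] q [ 0.23  0.47 -0.39  1.83  0.21  0.97 -0.21]
52.0 step cm [-0.01  0.99 -0.52]
56.0 step cm [-0.01  0.92 -0.8 ]
60.0 step cm [-0.01  0.98 -0.73]
```

```bash
python3 -m pendant '[0,0.6,-0.2,0,0,0.6,-0.3,0,0,0,0,0]'; python3 g.py 52 56 60
```

```text
clock: 18.15
ee_pos: [0.5238, -0.03, 0.198]
ee_rot: [-3.039, 0.011, 1.624]
ft_force: [12.0, -0.7, -21.6]
opening: 0.114
theta 50.85 r 178.5 F [ 12.   -0.7 -21.6] op 0.114 t 18.15 rot [-3.039  0.011  1.624] q [ 0.22  0.48 -0.39  1.8   0.21  1.01 -0.21]
52.0 step cm [-0.   0.5  0. ]
56.0 step cm [-0.01  0.91 -0.82]
60.0 step cm [-0.01  0.96 -0.75]
```

```bash
python3 -m pendant '[0,0,0,0,0,0,0,0]' - 30; python3 g.py 52 ; python3 -m pendant '[0,0.5,0,0,0,0.5,-0.3,0,0,0,0,0]'; python3 g.py 52 56 60
```

```text
clock: 18.35
ee_pos: [0.5237, -0.03, 0.1978]
ee_rot: [-3.039, 0.011, 1.624]
ft_force: [0.7, 0.2, -7.9]
opening: 0.114
theta 50.78 r 178.4 F [ 0.7  0.2 -7.9] op 0.114 t 18.35 rot [-3.039  0.011  1.624] q [ 0.22  0.48 -0.39  1.8   0.21  1.01 -0.21]
52.0 step cm [-0.    0.5  -0.02]
clock: 18.65
ee_pos: [0.5271, -0.0299, 0.2009]
ee_rot: [-3.023, 0.013, 1.624]
ft_force: [10.5, -0.3, -20.7]
opening: 0.116
theta 52.31 r 178.5 F [ 10.5  -0.3 -20.7] op 0.116 t 18.65 rot [-3.023  0.013  1.624] q [ 0.22  0.49 -0.39  1.78  0.21  1.04 -0.21]
52.0 step cm [0.   0.18 0.32]
56.0 step cm [-0.01  0.9  -0.83]
60.0 step cm [-0.01  0.95 -0.77]
```

```bash
python3 - <<'E'
from h import *
s=cam("side"); crop(s,310,170,80,80,8,"sb12")
E
python3 g.py 56
```

```text
theta 52.25 r 178.3 F [-4.6  0.9 -3.2] op 0.109 t 18.7 rot [-3.023  0.013  1.624] q [ 0.22  0.49 -0.39  1.78  0.21  1.04 -0.21]
56.0 step cm [-0.01  1.08 -0.54]
```

View pics/sb12.png

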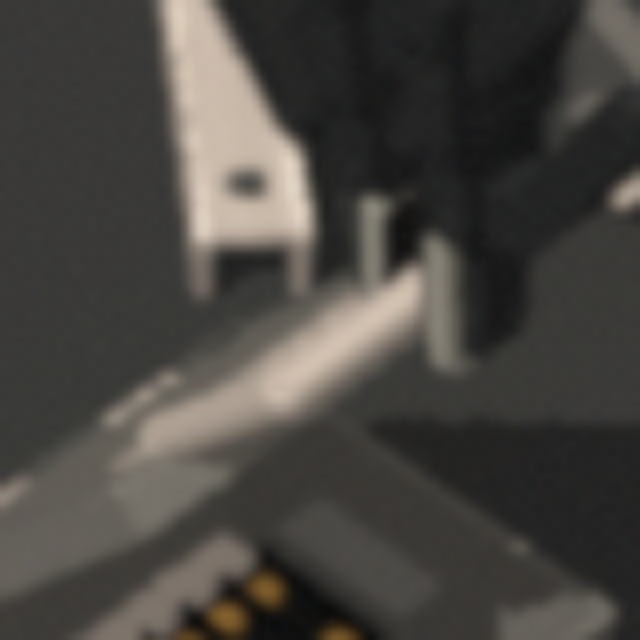

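The handle's left corner is at crop (278,385), and the guard plate edge is clear of the fingertips. I intersect its ray with the plane of the handle end.

```bash
cat > a.py <<'E'
import sys
from h import *
x0,y0,sc,u,v=map(float,sys.argv[1:6])
s=cam("side")
a=.0485; ex=np.array([np.cos(a),np.sin(a),0]);ey=np.array([-ex[1],ex[0],0])
def onplane(p,Q):
    d=ray(s,p);o=np.array(s["xyz"]); return o+d*((Q-o)@ey)/(d@ey)
q0=onz(s,(300+345/5-.4,180+550/5-.4),.079)
H=q0+.175*ex
X=onplane((x0+u/sc-.45,y0+v/sc-.45),q0)
w=X-H; print("shut corner",np.round(q0*1e3,1),"now",np.round(X*1e3,1),"theta",np.degrees(np.arctan2(w[2],-w@ex)),"r",np.hypot(w[2],w@ex))
for th in (50,52,54,58,60):
    T=np.radians(th); P=H+.175*(-np.cos(T)*ex+np.sin(T)*np.array([0,0,1])); print(th,np.round((proj(s,P)+.45-[x0,y0])*sc,1))
E
python3 a.py 310 170 8 278 385
```

```text
shut corner [462.7  12.2  79. ] now [531.7  15.6 212.5] theta 51.571104429330376 r 0.17040209114525087
50 [301.4 399.4]
52 [285.5 374.5]
54 [269.2 349.7]
58 [234.9 301.1]
60 [217.1 277.3]
```

The camera gives 51.6° and the arm 52.3°, which agree. I continue with small tangential steps.

```bash
python3 -m pendant '[0,0.5,-0.3,0,0,0.5,-0.3,0,0,0.5,-0.3,0]'; python3 g.py 56 58 60; python3 -m pendant '[0,0,0,0]'; python3 g.py 60
```

```text
clock: 19.05
ee_pos: [0.5378, -0.0294, 0.209]
ee_rot: [-3.011, 0.014, 1.623]
ft_force: [-13.6, -0.5, 9.5]
opening: 0.117
theta 56.67 r 178.7 F [-13.6  -0.5   9.5] op 0.117 t 19.05 rot [-3.011  0.014  1.623] q [ 0.21  0.5  -0.39  1.73  0.21  1.08 -0.2 ]
56.0 step cm [0.01 0.09 0.42]
58.0 step cm [-0.01  0.46 -0.4 ]
60.0 step cm [-0.01  0.48 -0.38]
clock: 19.15
ee_pos: [0.5378, -0.0294, 0.2093]
ee_rot: [-3.011, 0.014, 1.623]
ft_force: [2.9, 0.2, -13.1]
opening: 0.114
theta 56.74 r 178.9 F [  2.9   0.2 -13.1] op 0.114 t 19.15 rot [-3.011  0.014  1.623] q [ 0.21  0.5  -0.39  1.73  0.21  1.08 -0.2 ]
60.0 step cm [-0.01  1.03 -0.33]
```

```bash
python3 -m pendant '[0,0.5,-0.3,0,0,0.5,-0.2,0,0,0,0,0,0,0,0,0]'; python3 g.py 60
python3 - <<'E'
from h import *
s=cam("side"); crop(s,310,160,80,80,8,"sb13")
E
```

```text
clock: 19.55
ee_pos: [0.5458, -0.029, 0.2148]
ee_rot: [-3.004, 0.015, 1.623]
ft_force: [-0.6, -0.9, -7.5]
opening: 0.112
theta 59.86 r 179.3 F [-0.6 -0.9 -7.5] op 0.112 t 19.55 rot [-3.004  0.015  1.623] q [ 0.21  0.51 -0.38  1.7   0.21  1.11 -0.2 ]
60.0 step cm [0.   0.3  0.32]
```

View pics/sb13.png

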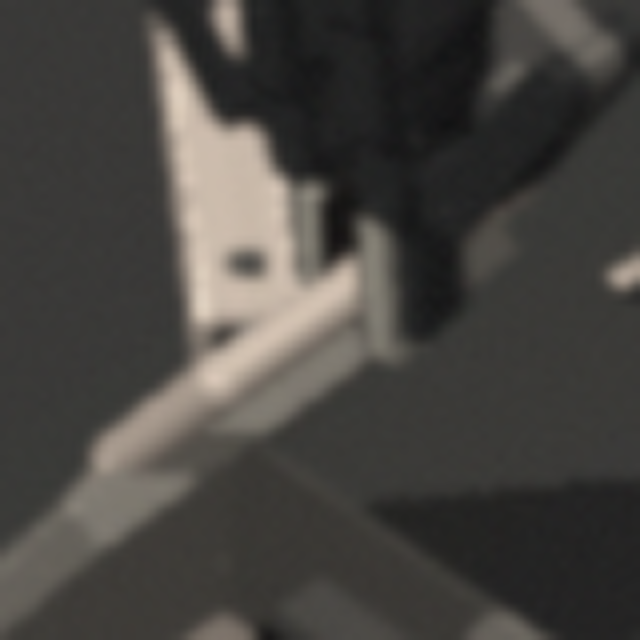

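```bash
cat > ov.py <<'E'
import sys
from h import *
s=cam("side")
a=.0485; ex=np.array([np.cos(a),np.sin(a),0]);ey=np.array([-ex[1],ex[0],0]);ez=np.array([0,0,1.])
h0=np.array([.4636,-.033,.079])-np.array([.0005,0,0]); H=h0+.175*ex
def edges(th):
    T=np.radians(th); C=H+.175*(-np.cos(T)*ex+np.sin(T)*ez); out=[]
    d=C-np.array(s["xyz"]); n=np.cross(d,ey); n/=np.linalg.norm(n)
    for k in (-.006,.006): out.append((C-ey*.04+n*k,C+ey*.046+n*k))
    return out
def draw(im,x0,y0,sc,ths):
    for th,col in ths:
        for A,B in edges(th):
            q=[tuple(int(round(v)) for v in (proj(s,P)+.45-[x0,y0])*sc) for P in (A,B)]
            cv2.line(im,q[0],q[1],col,1)
im=cv2.imread("pics/sb9.png"); draw(im,300,180,5,[(0,(0,0,255))]); cv2.imwrite("pics/ov_shut.png",im)
g=cv2.resize(s["image"][150:250,300:400],None,fx=7,fy=7,interpolation=cv2.INTER_CUBIC)[:,:,::-1].copy()
h=g.copy()
draw(g,300,150,7,[(float(sys.argv[1]),(0,0,255)),(float(sys.argv[2]),(0,255,0))]); 
cv2.imwrite("pics/"+sys.argv[3]+".png",g[150:450]); 
E
python3 ov.py 60 57 ov60; python3 -c "
import cv2,numpy as np
a=cv2.imread('pics/ov_shut.png')[300:600];b=cv2.imread('pics/ov60.png')
cv2.imwrite('pics/ovs.png',np.vstack([a[:,:700],b[:300]]))"
```

```text
(no output)
```

View pics/ovs.png

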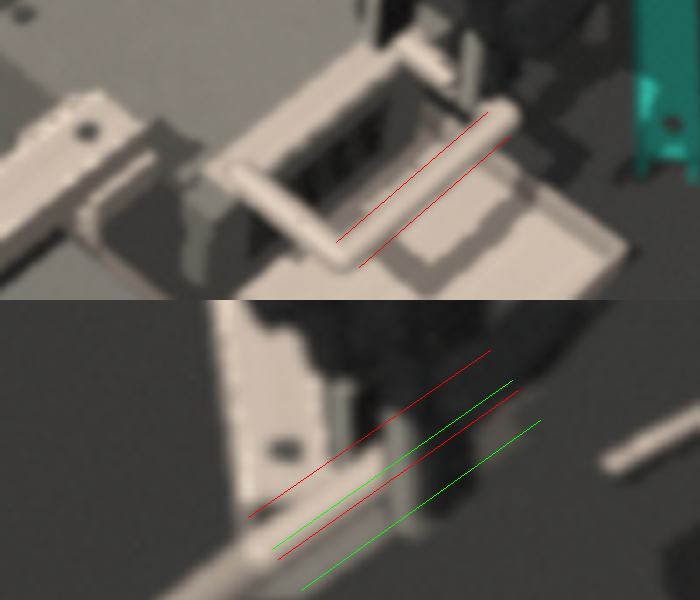

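The shut overlay lines fit the handle exactly. The open handle lies within the red 60° band. I sample a profile to refine the angle.

```bash
python3 - <<'E'
import sys; sys.argv=["",'60','57','ovx']
exec(open('ov.py').read())
gray=s["image"].astype(float).mean(2)
for th in (58,58.5,59,59.5,60,60.5,61,61.5,62,62.5,63,57,56,55): pass
# intensity averaged along y-parallel lines on view-plane vs theta-equivalent
for th in np.arange(55,66,.5):
    T=np.radians(th); C=H+.175*(-np.cos(T)*ex+np.sin(T)*ez)
    vs=[]
    for y in np.arange(.018,.042,.003):
        q=proj(s,C+ey*y); vs.append(cv2.getRectSubPix(gray.astype(np.float32),(1,1),(float(q[0]),float(q[1])))[0,0])
    e=edges(th); q=proj(s,e[0][1]),proj(s,e[1][1])
    print(th,np.round(np.mean(vs)),np.round(vs[::3]))
E
python3 g.py 60
```

```text
55.0 112.0 [107. 112. 111.]
55.5 119.0 [116. 120. 119.]
56.0 120.0 [119. 120. 120.]
56.5 116.0 [114. 116. 115.]
57.0 110.0 [109. 109. 109.]
57.5 116.0 [116. 115. 115.]
58.0 137.0 [136. 137. 137.]
58.5 161.0 [160. 161. 161.]
59.0 182.0 [181. 182. 182.]
59.5 192.0 [191. 192. 193.]
60.0 189.0 [190. 191. 187.]
60.5 176.0 [179. 187. 162.]
61.0 158.0 [163. 184. 136.]
61.5 151.0 [150. 184. 133.]
62.0 160.0 [151. 186. 157.]
62.5 173.0 [162. 184. 174.]
63.0 179.0 [175. 175. 184.]
63.5 175.0 [185. 147. 188.]
64.0 165.0 [186. 118. 190.]
64.5 155.0 [183.  93. 192.]
65.0 153.0 [182. 100. 196.]
65.5 159.0 [184. 124. 203.]
theta 59.82 r 179.3 F [-2.5 -0.2 -2.7] op 0.114 t 19.7 rot [-3.004  0.015  1.623] q [ 0.21  0.51 -0.38  1.7   0.21  1.11 -0.2 ]
60.0 step cm [0.   0.31 0.31]
```

The profile gives a handle centre of about 59.2–59.6° and the arm gives 59.8°. I nudge up 0.5°, firm the grip, and confirm it holds still.

```bash
python3 -m pendant '[0,0.15,-0.1,0,0,0,0,0,0,0,0,0]' - 40; python3 g.py 60; python3 -m pendant '[0,0,0,0,0,0,0,0,0,0,0,0,0,0,0,0,0,0,0,0]'; python3 g.py 60
python3 - <<'E'
from h import *
s=cam("side",save="sfin");t=cam("top",save="tfin")
E
python3 g.py
```

```text
clock: 20.0
ee_pos: [0.5469, -0.029, 0.2154]
ee_rot: [-3.003, 0.015, 1.623]
ft_force: [-3.3, -0.2, -2.0]
opening: 0.113
theta 60.29 r 179.3 F [-3.3 -0.2 -2. ] op 0.113 t 20.0 rot [-3.003  0.015  1.623] q [ 0.21  0.51 -0.38  1.69  0.21  1.12 -0.2 ]
60.0 step cm [0.01 0.2  0.4 ]
clock: 20.5
ee_pos: [0.5468, -0.029, 0.2154]
ee_rot: [-3.003, 0.015, 1.623]
ft_force: [-4.0, -0.4, -2.5]
opening: 0.11
theta 60.26 r 179.3 F [-4.  -0.4 -2.5] op 0.11 t 20.5 rot [-3.003  0.015  1.623] q [ 0.21  0.51 -0.38  1.69  0.21  1.12 -0.2 ]
60.0 step cm [0.01 0.2  0.39]
theta 60.26 r 179.3 F [-3.9 -0.7 -2. ] op 0.115 t 20.6 rot [-3.003  0.015  1.623] q [ 0.21  0.51 -0.38  1.69  0.21  1.12 -0.2 ]
```

View pics/sfin.png

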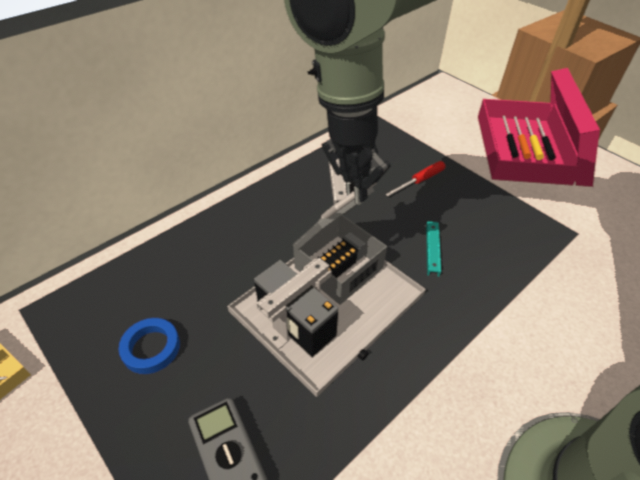

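View pics/tfin.png

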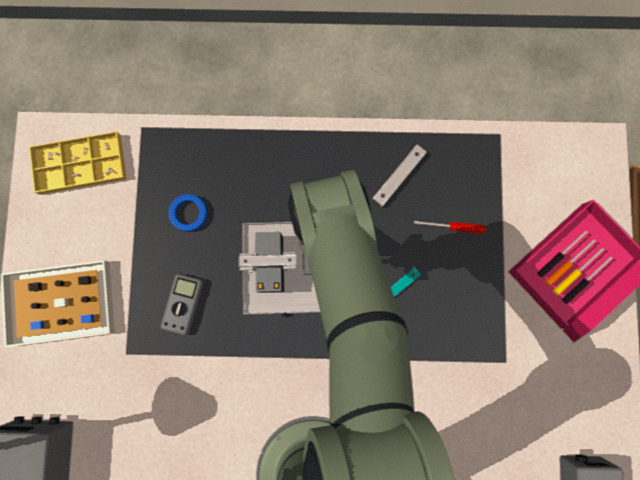

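The bar is seated across the battery (top view 267,261) and the guard is up and open with the handle held. The meter (183,303), tape (188,212) and screwdriver (450,226) are where they lay. The pose was steady over 0.6 s, so I hand in.

```bash
python3 -c "
from plant import ctrl
print(ctrl.hand_in())"
```

```text
the job is handed in; nothing more can be done
None
```

The hold-down bar is on both bracket seats and let go. The terminal guard is held open at about 60°, and the job was handed in at about 20.6 s with the handle still gripped.

- **Bar:** I lowered it until I felt light contact (about 5 N), then released it. After release its centre measured (537, 122) mm against the (536, 122) mm I aimed for. Its holes were 107.8 mm apart and it lay parallel to unit y (92.9° against 92.8°), between the cheeks. The bar's centre was measured in the side view only, because the arm blocked the top view.
- **Guard:** The arm pose gives 60.3°, and the reading did not change over the last 0.6 s. The camera read about 59.2–59.6° before a final 0.5° nudge up, so the two methods differ by up to about 0.5°. The grip is 40 N.
- **Disagreements:** The handle slid about 3 mm in the pads during the swing, so the arm showed a radius of 178–179 mm instead of 175 mm. The tool also tilted about 8°. Wrist forces peaked at about 28 N in passing, within the limits.
- **Left alone:** In the last pictures the meter, the tape, the screwdriver and the other two bars look to be where they started.

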